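Clamp the bench block in the cam-lock fixture

ROBOT

A 7-joint arm with a two-finger parallel gripper is mounted at the origin on the work surface. World frame = base frame: x ahead of the robot, y to its left, z up, the work surface at z = 0. Lengths are in m, angles in rad, forces in N, time in s.
With the tool pointing down it reaches from about 0.4 to 0.85 m from the base axis. Payload 10.4 kg.
Tool frame: the origin (TCP) lies on the centre line of the jaws, within the pads' length; the fingertips stand 22 mm ahead of it and the grasp point (between the pads) lies 3 mm ahead of it (bot.tip_extent is the distance from the TCP to the fingertips, in m); z points along the fingers, y is the direction in which the jaws open and shut (so a half turn about z gives the same grasp; the last joint's range is limited). The gripper opens to 85 mm and grips with 20 to 120 N. Pads are 22 mm wide; open, the fingers measure 114 mm over their backs; the gripper's body (76 mm by 85 mm) begins 54 mm behind the grasp point. The pads swing forward as they close: fully open they stand 13 mm farther back than shut.
Start: joints at [1.227, 0.332, -0.065, 1.46, 0.022, 1.35, -0.088], TCP at [0.197, -0.593, 0.253] pointing down, gripper open.
Joint ranges: [-2.6, 2.6], [-0.5, 2.12], [-1.47, 1.34], [0.16, 2.42], [-1.27, 4.41], [0.06, 2.06], [-2.6, 2.6]. Speed limits (rad/s): [2.22, 2.22, 2.79, 2.79, 3.14, 3.14, 3.14].

INTERFACE

Orientations are given as a unit quaternion [x, y, z, w].
In Python, from cell import monitor, optics, bot gives the robot as it stands.
- The arm moves only by the tool send_rows, never from a script. Its argument "series" is a list of rows, each an object of numbers: "jaw": the gripper command: -1 is shut, 1 is fully open, values between are in proportion; "x", "y", "z": the shift along the tool's x, y, z in m; "rx", "ry", "rz": the turn, a rotation vector about the tool's x, y, z in rad. In form: [{"jaw": .., "x": .., "y": .., "z": .., "rx": .., "ry": .., "rz": ..}, ...]. A call has 1 to 5 rows; each row shifts and turns the commanded pose from where the row before left it, along the tool's axes as they then stand; what a row does not reach is not made up. A row lasts 1/8 s, in which the tool goes at most 62.5 mm and 10.7 degrees, less where a joint would pass 70% of its speed; a pose out of reach is approached as far as the arm can. A call is refused whole if a number of a shift passes 0.0625 or a number of a turn 0.188, either way. A call with a gripper value outside its range is refused whole. The fingers move at their own pace and stop on an object; "grip_force" is the grip in N (left out, the last holds). Time passes only in rows, so rows that do not move let the fingers close. It gives the time, the measured TCP pose, the force and the opening at its end, in the units of the state.
- monitor.state(): the state, without advancing time (a new reading comes with each control period).
- optics.grab_frame(name): name is "scene" or "top" or "wrist"; returns a dict with "pixels" (480x640x3 uint8, red, green, blue), "intrinsics" (3x3 intrinsics, pixels), "cam_to_world" (4x4, takes a point from camera to world coordinates); the wrist camera has in their place "hand_eye" (4x4, takes a point from camera to tool coordinates, whose origin is the TCP and whose axes are the flange's). Camera axes: x right, y down, z forward; pixel columns grow to the right and rows downward; lengths in m; the calibration is good to about 2 mm. A picture is of the moment at which its call begins: read the wrist's pose just before it. There is no depth.
- bot.close_job(): hands the job in, once; it reports no verdict.
The state is a dict: "clock": time; "joint_pos": joint angles; "joint_vel": joint speeds; "tau": joint torques, N m; "tcp_pos": TCP position; "tool_rot": TCP orientation; "force": force on the tool from outside, world axes, zero at the start; "ft_torque": the same for the moment, N m; "opening": opening from 0.0 (shut) to 1.0 (fully open).
Only numpy, scipy, OpenCV 4.12 (cv2) and the standard library are available. Lean on these libraries where they do the work, as an engineer would, in place of code of your own. Each camera call takes 0.05 s, during which the arm holds its last target.

TASK

On the jeweller's bench, slide the loose aluminium block along its channel in the cam-lock fixture until it sits fully home against the end stop. Then push the lever handle through its quarter turn to its end stop and lean on it there for about half a second with roughly 15 N, so the jaw clamps the block. Never press the block or the handle with more than 25 N, leave the other bench things where they lie, and let go of everything at the end.

Things in the scene. Friction and masses are not known exactly. Their poses are not given: they have to be found in the camera images.
- fixture: Fixed cam-lock fixture; dark plate 220 (x) x 150 (y) x 12 mm, origin under its centre, on the bench. Channel 67 mm wide along its +x, centred on y = 25 mm, floor 12 mm above the bench, open at -x: fence on the +y side (top 34 mm above the bench), low guide (top 24) then brass pad on the -y side. End stop face at x = 77 mm (top 36).
- home (a point): Where the block's centre is when it is fully home: fixture frame (45, 25, 23) mm. Axes as the fixture's.
- block_center (a point): Centre of the loose aluminium block, 64 x 64 x 22 mm, about 0.25 kg, flat in the channel, 1.5 mm clear either side, 40 to 85 mm short of home; axes as the fixture's. Sliding it takes about 2 to 5 N. Its -x face is 32 mm from the centre; its top is 34 mm above the bench.
- pivot (a point): On the vertical axis of the lever, at the height of the handle's centreline (48 mm above the bench); fixture frame (40, -46, 48) mm. Axes as the fixture's.
- handle: The lever handle: black round bar on a steel hub; origin on the pivot axis at the height of the bar, 48 mm above the bench; the bar points along its own -y.
- grip (a point): Point on the centreline of the lever's level bar, 16 mm thick, 32-130 mm from the pivot; this point 85 mm. Outward is its -y; closing is to its -x, clockwise from above. Plate 28 mm below. Starts within 0.17 to the open and 0.42 rad to the closed side of the fixture's -y. Rigid end stop somewhere 1.40 to 1.74 rad past that -y, set anew each time (indexing handle): found by feel. 4-7 N here swings it; it stays where left.
- jaw: Dark steel jaw carriage, 60 x 10 x 14 mm, behind the brass pad; origin under its middle. Its y in the fixture frame shows the clamping: -26 mm open, -20 mm with the lever at its end stop. It moves 3.8 mm per rad of lever.
- pad: Brass clamping pad, 64 x 9 x 20 mm, on the -y side of the channel; origin under its middle; moves to the fixture's +y as the lever turns, and then presses the block sprung against the fence with about 12 N.
- punch: Bystander: steel punch standing upright, 18 mm thick, 55 mm tall, some 15 to 20 cm to the robot's side of the lever; origin at its foot.
- ferrule: Bystander: brass ring 38 mm wide, 22 mm tall, lying beyond the lever; origin at the centre of its underside.
- hammer: Bystander: hammer with a 260 mm wooden handle, lying on the left.
- file: Bystander: blue-handled steel tool 220 mm long, lying on the left.
- calliper: Bystander: steel calliper 200 mm long, lying flat on the right.
- pliers: Bystander: red-handled pliers 130 mm long, lying on the right.
- brick: Bystander: grey soldering brick 100 x 70 x 30 mm at the back left.
- block: The same block; origin at the centre of its underside.
There are look-alikes about, which are no part of the job. Of the things shaped like the block, the aluminium one is meant.

How it is judged:
On the way, in this order (a step that is already met when the one before it is completed fails the run):
1. the block is slid home against the end stop (x of block_center in the frame of fixture between 0.0425 and 0.0485 m and height (world z) of block_center below 0.027 m and y of jaw in the frame of fixture below -0.0235 m), for 0.2 s.
2. with the block home, the robot leans on the handle with at least 8 N at the lever's end stop for 0.3 s (x of block_center in the frame of fixture between 0.0425 and 0.0485 m and height (world z) of block_center below 0.027 m and y of jaw in the frame of fixture above -0.0203 m and contact force between the fingers and handle above 8 N), for 0.3 s.
At the end, for the whole second after the job is handed in: The block rests home against the end stop (within 2.5 mm), the lever stands at its end stop (jaw within 0.3 mm of its full travel), the pad presses the block with more than 4 N, all at rest and the robot clear (x of block_center in the frame of fixture between 0.0425 and 0.0485 m and height (world z) of block_center below 0.027 m and y of jaw in the frame of fixture above -0.0203 m and contact force between pad and block above 4 N and linear speed of block below 0.01 m/s); the robot touches nothing.
It fails at once if the handle is pressed with more than 25 N (contact force between anything else and handle above 25 N).
It fails at once if the robot presses the block with more than 25 N (contact force between any of the fingers, the arm and block above 25 N).
It fails at once if a bystander is shifted by more than 15 mm (distance of any of punch, ferrule, hammer, file, calliper, pliers, brick from where it was at the start of the episode above 0.015 m).
It also fails if it takes over 72 s, if anything falls off the work surface, if the arm or the gripper's body presses on something with over 40 N, if the wrist force passes 120 N, or if a joint passes its speed limit or range.

## Working session

There is one attempt and no reset: what is moved stays moved. The work goes in short steps, Python scripts to look and compute and a tool call to move; the robot and the scene stay as the last step left them, time stands still between calls to the robot, and variables do not carry over. Pictures are saved under pics/ and viewed, and the job is handed in when it is done.

Besides the shell and the picture viewer there is one more tool, called after "Request:" by a JSON object that holds its "fn" and its "kwargs", one argument or row to a line. send_rows: Moves the arm, as the interface text tells. Its arguments: {"type":"object","properties":{"series":{"type":"array"},"grip_force":{"type":"number"}},"required":["series"]}

```bash
ls; mkdir -p pics; python3 - <<'E'
from cell import monitor, optics, bot
import cv2,json
s=monitor.state();print(s)
for n in("scene","top","wrist"):
    f=optics.grab_frame(n);cv2.imwrite(f"pics/{n}0.png",f["pixels"][:,:,::-1])
    print(n,f["intrinsics"],f.get("cam_to_world",f.get("hand_eye")))
print(bot.tip_extent)
E
```

```text
pics
{'clock': 0.0, 'joint_pos': array([ 1.22743296,  0.3328622 , -0.06468765,  1.46093738,  0.02158254,
        1.34989304, -0.08852468]), 'joint_vel': array([-7.79443104e-04,  2.57006188e-04, -8.43491253e-04,  1.15998907e-03,
       -1.80185811e-03, -1.99407701e-06,  4.23135317e-04]), 'tau': array([-4.74846765e-04, -6.25430059e+01,  4.90575610e-02, -3.91606593e+01,
        1.62194244e-02,  9.79831471e-03, -2.81127433e-05]), 'tcp_pos': array([ 0.19694413, -0.5928001 ,  0.25252379]), 'tool_rot': array([ 9.87167699e-01,  1.59685444e-01, -1.37903389e-04, -6.89007848e-04]), 'force': array([-0.82831404, -0.02470522, -0.52838812]), 'ft_torque': array([ 0.02776579, -0.02100282, -0.00747013]), 'opening': 1.0019558165040663}
scene [[517.62273839   0.         321.84842172]
 [  0.         517.62273839 230.04139157]
 [  0.           0.           1.        ]] [[ 0.70042134  0.38164487 -0.60312283  1.23822699]
 [ 0.71367494 -0.3640417   0.59844943 -0.70591056]
 [ 0.00883329 -0.8496004  -0.52735296  0.6600196 ]
 [ 0.          0.          0.          1.        ]]
top [[447.00712699   0.         317.00957757]
 [  0.         447.00712699 235.8772706 ]
 [  0.           0.           1.        ]] [[ 0.00764175 -0.99817061  0.0599753   0.47690759]
 [-0.99990771 -0.00830125 -0.01075487 -0.01309402]
 [ 0.01123306 -0.05988758 -0.99814192  1.06861845]
 [ 0.          0.          0.          1.        ]]
wrist [[334.69577979   0.         320.51501064]
 [  0.         334.69577979 237.55422601]
 [  0.           0.           1.        ]] [[-4.19782625e-04 -9.44414304e-01 -3.28757428e-01  8.49222290e-02]
 [ 9.99999908e-01 -3.67371910e-04 -2.21535071e-04 -2.69340812e-04]
 [ 8.84446452e-05 -3.28757491e-01  9.44414371e-01 -1.19885940e-01]
 [ 0.00000000e+00  0.00000000e+00  0.00000000e+00  1.00000000e+00]]
0.022
```

View pics/top0.png

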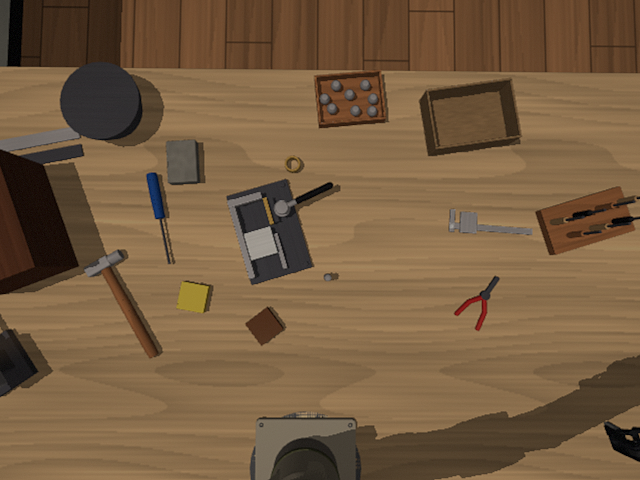

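View pics/scene0.png

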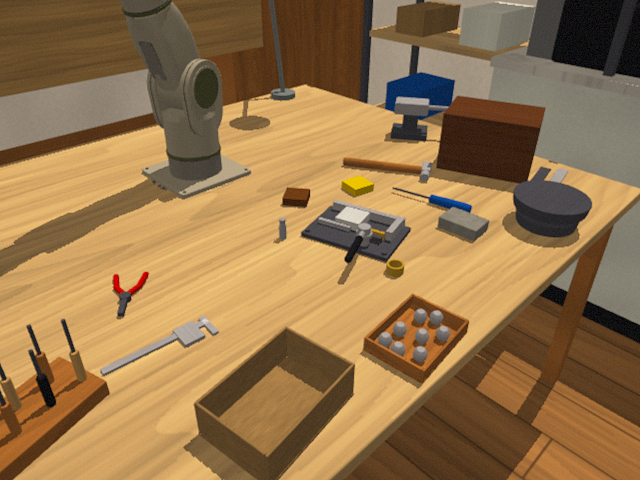

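```bash
python3 - <<'E'
import cv2
i=cv2.imread("pics/top0.png")[140:300,200:360];cv2.imwrite("pics/topc.png",cv2.resize(i,(800,800),interpolation=cv2.INTER_CUBIC)[:,:])
i=cv2.imread("pics/topc.png");cv2.imwrite("pics/topc.png",cv2.resize(i,(600,600)))
i=cv2.imread("pics/scene0.png")[185:295,270:420];cv2.imwrite("pics/scenec.png",cv2.resize(i,(800,587),interpolation=cv2.INTER_CUBIC))
E
```

```text
(no output)
```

View pics/topc.png

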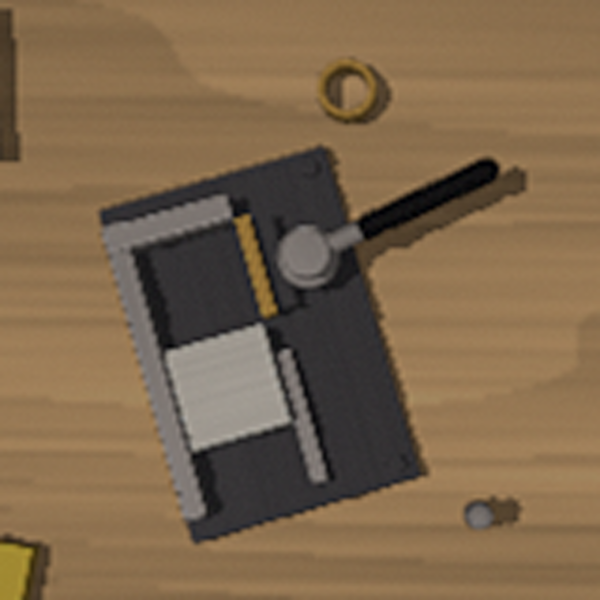

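View pics/scenec.png

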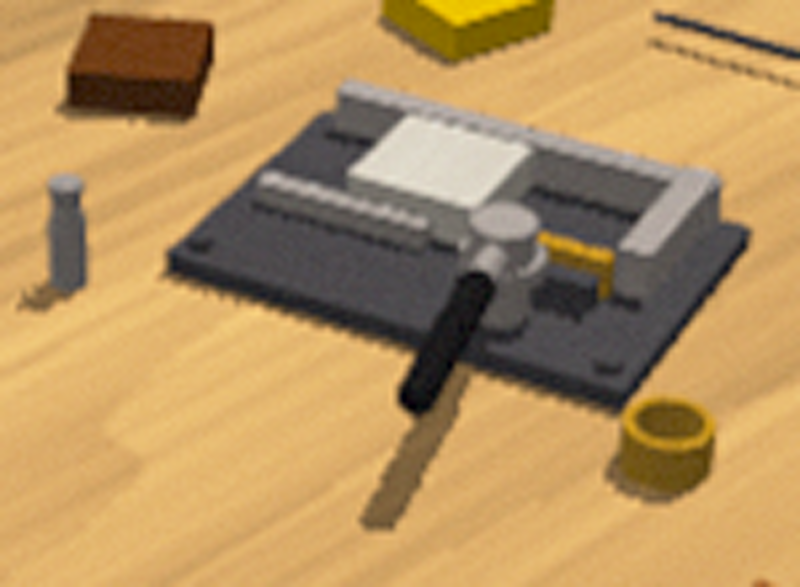

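```bash
cat >h.py <<'E'
import numpy as np
K=np.array([[447.00712699,0,317.00957757],[0,447.00712699,235.8772706],[0,0,1]])
T=np.array([[0.00764175,-0.99817061,0.0599753,0.47690759],[-0.99990771,-0.00830125,-0.01075487,-0.01309402],[0.01123306,-0.05988758,-0.99814192,1.06861845],[0,0,0,1]])
def ray(u,v,z,K=K,T=T):
    d=T[:3,:3]@np.linalg.solve(K,[u,v,1]);return T[:3,3]+d*(z-T[2,3])/d[2]
def crop(u,v,z): return ray(200+(u+.5)/3.75-.5,140+(v+.5)/3.75-.5,z)
def fit(F,W):
    F=np.array(F,float);W=np.array(W)[:,:2];a=F.mean(0);b=W.mean(0);F0=F-a;W0=W-b
    th=np.arctan2((F0[:,0]*W0[:,1]-F0[:,1]*W0[:,0]).sum(),(F0*W0).sum())
    R=np.array([[np.cos(th),-np.sin(th)],[np.sin(th),np.cos(th)]]);t=b-R@a
    return th,R,t,(F@R.T+t-W)*1e3
E
python3 - <<'E'
from h import *
F=np.array([(110,-75),(110,75),(-110,75),(-110,-75)])/1e3
W=[crop(*p,.012) for p in((325,148),(102,211),(193,541),(427,472))]
th,R,t,r=fit(F,W);print(th,t,r)
f=lambda p:(R.T@(p[:2]-t))*1e3
print("block",[f(crop(*p,.034)) for p in((165,350),(262,322),(293,424),(195,452))])
print("pivot?",f(crop(307,250,.058)),"tip",f(crop(490,168,.048)),"bar", f(crop(365,232,.048)))
print("pivot w",R@[.04,-.046]+t,"punch",f(crop(478,515,.055)),"ferr",f(crop(347,90,.022)))
for n,z,p in(("yellow",.03,(194,297)),("brown",.03,(265,326)),("stop",0.036,(0,0))): print(n,ray(*p,z))
E
```

```text
0.2968239902407745 [0.55139908 0.08825278] [[ 3.11321461 -1.08052374]
 [ 0.90281564  1.67699814]
 [-1.82505479 -1.69171053]
 [-2.19097546  1.09523613]]
block [array([10.12650326, 56.99358698]), array([ 9.7750987 , -5.20444833]), array([-56.21522011,  -5.9016024 ]), array([-55.58127756,  56.67336849])]
pivot? [ 41.49134581 -45.14961764] tip [  59.65512063 -166.80291501] bar [ 43.46970992 -82.00122518]
pivot w [0.60310418 0.05596373] punch [-141.47958452  -98.71972028] ferr [136.90794771 -96.77989925]
yellow [0.39601858 0.25779024 0.03      ]
brown [0.330941   0.09360084 0.03      ]
stop [1.0928418 0.7315544 0.036    ]
```

```bash
cat >>h.py <<'E'
from scipy.spatial.transform import Rotation as Ro
TH=0.2968;t0=np.array([0.5514,0.0883])
def fw(x,y):
    c,s=np.cos(TH),np.sin(TH);return np.array([c*x-s*y,s*x+c*y])/1e3+t0
def wf(p):
    c,s=np.cos(TH),np.sin(TH);d=np.array(p[:2])-t0;return np.array([c*d[0]+s*d[1],-s*d[0]+c*d[1]])*1e3
def delta(x,y,z,yaw):
    "fixture mm x,y; z world m; yaw of tool x rel fixture; prints tool-frame delta now"
    from cell import monitor
    s=monitor.state();R=Ro.from_quat(s["tool_rot"]);p=np.r_[fw(x,y),z]
    d=R.inv().apply(p-s["tcp_pos"])
    psi=TH+yaw;Rt=Ro.from_matrix([[np.cos(psi),np.sin(psi),0],[np.sin(psi),-np.cos(psi),0],[0,0,-1]])
    print("shift mm",(d*1e3).round(1),"turn",(R.inv()*Rt).as_rotvec().round(4),"now fix",wf(s["tcp_pos"]).round(1),s["tcp_pos"].round(4),"F",s["force"].round(2),"j",s["joint_pos"].round(2),"t",s["clock"])
E
python3 -c "
from h import *
delta(-20,0,.25,np.pi)
print(fw(-20,0))"
```

```text
shift mm [ 531.1 -535.1    3.2] turn [-1.0000e-04 -1.7000e-03 -3.1175e+00] now fix [-538.1 -547.7] [ 0.197  -0.5929  0.2527] F [-0.36  0.29 -1.  ] j [ 1.23  0.33 -0.06  1.46  0.02  1.35 -0.09] t 0.15
[0.53227445 0.08245077]
```

Request:
{"fn": "send_rows", "kwargs": {
  "series": [
    {"jaw":-1,"x":0.04,"y":-0.04,"z":0,"rx":0,"ry":0,"rz":0},
    {"jaw":-1,"x":0.04,"y":-0.04,"z":0,"rx":0,"ry":0,"rz":0},
    {"jaw":-1,"x":0.04,"y":-0.04,"z":0,"rx":0,"ry":0,"rz":0},
    {"jaw":-1,"x":0.04,"y":-0.04,"z":0,"rx":0,"ry":0,"rz":0},
    {"jaw":-1,"x":0.04,"y":-0.04,"z":0,"rx":0,"ry":0,"rz":0}
  ],
  "grip_force": 60
}}

```text
clock: 0.78
tcp_pos: [0.3243, -0.3384, 0.2532]
tool_rot: [0.987, 0.16, -0.0, 0.0]
force: [-0.1, 0.4, 0.9]
opening: 0.002
```

Request:
{"fn": "send_rows", "kwargs": {
  "series": [
    {"jaw":-1,"x":0.04,"y":-0.04,"z":0,"rx":0,"ry":0,"rz":0},
    {"jaw":-1,"x":0.04,"y":-0.04,"z":0,"rx":0,"ry":0,"rz":0},
    {"jaw":-1,"x":0.04,"y":-0.04,"z":0,"rx":0,"ry":0,"rz":0},
    {"jaw":-1,"x":0.04,"y":-0.04,"z":0,"rx":0,"ry":0,"rz":0},
    {"jaw":-1,"x":0.04,"y":-0.04,"z":0,"rx":0,"ry":0,"rz":0}
  ]
}}

```text
clock: 1.4
tcp_pos: [0.451, -0.0857, 0.2534]
tool_rot: [0.987, 0.16, 0.0, 0.0]
force: [0.6, -0.5, -0.5]
opening: -0.003
```

Request:
{"fn": "send_rows", "kwargs": {
  "series": [
    {"jaw":-1,"x":0.04,"y":-0.04,"z":0,"rx":0,"ry":0,"rz":0},
    {"jaw":-1,"x":0.04,"y":-0.04,"z":0,"rx":0,"ry":0,"rz":0},
    {"jaw":-1,"x":0.04,"y":-0.04,"z":0,"rx":0,"ry":0,"rz":0},
    {"jaw":-1,"x":0,"y":0,"z":0,"rx":0,"ry":0,"rz":-0.15},
    {"jaw":-1,"x":0,"y":0,"z":0,"rx":0,"ry":0,"rz":-0.18}
  ]
}}

```text
clock: 2.02
tcp_pos: [0.5265, 0.0652, 0.2529]
tool_rot: [0.946, 0.323, -0.0, -0.0]
force: [-0.2, -0.8, -0.3]
opening: -0.001
```

Request:
{"fn": "send_rows", "kwargs": {
  "series": [
    {"jaw":-1,"x":0,"y":0,"z":0,"rx":0,"ry":0,"rz":-0.18},
    {"jaw":-1,"x":0,"y":0,"z":0,"rx":0,"ry":0,"rz":-0.18},
    {"jaw":-1,"x":0,"y":0,"z":0,"rx":0,"ry":0,"rz":-0.18},
    {"jaw":-1,"x":0,"y":0,"z":0,"rx":0,"ry":0,"rz":-0.18},
    {"jaw":-1,"x":0,"y":0,"z":0,"rx":0,"ry":0,"rz":-0.18}
  ]
}}

```text
clock: 2.65
tcp_pos: [0.5265, 0.0642, 0.2531]
tool_rot: [0.712, 0.702, -0.0, -0.0]
force: [-0.1, 0.4, 0.2]
opening: 0.0
```

Request:
{"fn": "send_rows", "kwargs": {
  "series": [
    {"jaw":-1,"x":0,"y":0,"z":0,"rx":0,"ry":0,"rz":-0.18},
    {"jaw":-1,"x":0,"y":0,"z":0,"rx":0,"ry":0,"rz":-0.18},
    {"jaw":-1,"x":0,"y":0,"z":0,"rx":0,"ry":0,"rz":-0.18},
    {"jaw":-1,"x":0,"y":0,"z":0,"rx":0,"ry":0,"rz":-0.18},
    {"jaw":-1,"x":0,"y":0,"z":0,"rx":0,"ry":0,"rz":-0.18}
  ]
}}

```text
clock: 3.28
tcp_pos: [0.5264, 0.0642, 0.2531]
tool_rot: [0.336, 0.942, -0.0, -0.0]
force: [0.5, 0.8, -0.8]
opening: -0.004
```

```bash
python3 -c "
from h import *
delta(-20,0,.25,np.pi)"
```

```text
shift mm [ 7.  17.8  3.1] turn [-2.000e-04 -3.000e-04 -9.817e-01] now fix [-30.9 -15.7] [0.5264 0.0642 0.2531] F [ 0.53  0.78 -0.83] j [ 0.67  0.26 -1.01  1.67  0.22  1.34  0.51] t 3.275
```

Request:
{"fn": "send_rows", "kwargs": {
  "series": [
    {"jaw":-1,"x":0.007,"y":0.018,"z":0,"rx":0,"ry":0,"rz":0},
    {"jaw":-1,"x":0,"y":0,"z":0,"rx":0,"ry":0,"rz":-0.18},
    {"jaw":-1,"x":0,"y":0,"z":0,"rx":0,"ry":0,"rz":-0.18},
    {"jaw":-1,"x":0,"y":0,"z":0,"rx":0,"ry":0,"rz":-0.18},
    {"jaw":-1,"x":0,"y":0,"z":0,"rx":0,"ry":0,"rz":-0.18}
  ]
}}

```text
clock: 3.9
tcp_pos: [0.5325, 0.0825, 0.2531]
tool_rot: [-0.018, 1.0, -0.0, -0.0]
force: [-0.3, -0.2, 0.2]
opening: 0.0
```

Request:
{"fn": "send_rows", "kwargs": {
  "series": [
    {"jaw":-1,"x":0,"y":0,"z":0,"rx":0,"ry":0,"rz":-0.18},
    {"jaw":-1,"x":0,"y":0,"z":0,"rx":0,"ry":0,"rz":-0.08},
    {"jaw":-1,"x":0,"y":0,"z":0,"rx":0,"ry":0,"rz":0}
  ]
}}

```text
clock: 4.28
tcp_pos: [0.5326, 0.0825, 0.253]
tool_rot: [-0.144, 0.99, 0.0, -0.0]
force: [0.1, -0.0, 0.2]
opening: 0.002
```

```bash
python3 - <<'E'
from h import *
import cv2
from cell import optics
delta(-75,25,.1,np.pi)
f=optics.grab_frame("wrist");cv2.imwrite("pics/w1.png",f["pixels"][:,:,::-1])
E
```

```text
shift mm [ 55.4  24.5 153.1] turn [ 0.0003 -0.0004 -0.0084] now fix [-19.7  -0. ] [0.5326 0.0825 0.253 ] F [ 0.08 -0.03  0.17] j [ 0.74  0.35 -1.18  1.65  0.33  1.37  1.37] t 4.275
```

View pics/w1.png

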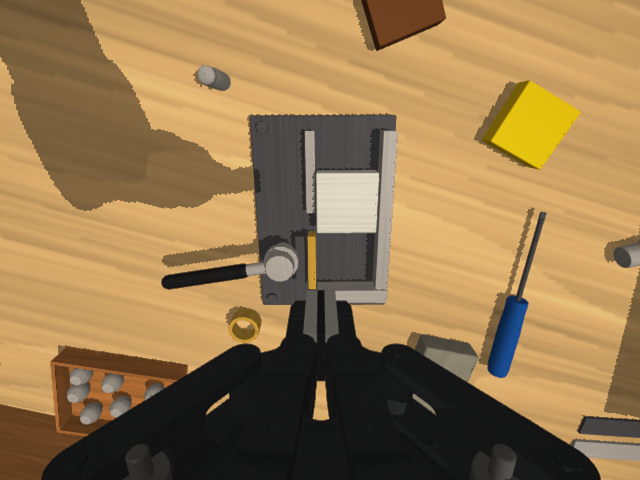

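```bash
python3 - <<'E'
from h import *
import cv2
from cell import monitor
s=monitor.state()
Kw=np.array([[334.69577979,0,320.51501064],[0,334.69577979,237.55422601],[0,0,1]])
HE=np.array([[-4.19782625e-04,-9.44414304e-01,-3.28757428e-01,8.49222290e-02],[9.99999908e-01,-3.67371910e-04,-2.21535071e-04,-2.69340812e-04],[8.84446452e-05,-3.28757491e-01,9.44414371e-01,-1.19885940e-01],[0,0,0,1]])
Tt=np.eye(4);Tt[:3,:3]=Ro.from_quat(s["tool_rot"]).as_matrix();Tt[:3,3]=s["tcp_pos"]
np.save("w1T.npy",Tt@HE)
g=lambda u,v,z:ray(u,v,z,Kw,Tt@HE)
F=np.array([(-110,-75),(-110,75),(110,75),(110,-75)])/1e3
W=[g(249,114,.012),g(396,115,.012),g(387,303,.012),g(263,304,.012)]
th,R,t,r=fit(F,W);print(th,t,r)
f=lambda p:(R.T@(p[:2]-t))*1e3
print([f(g(*p,.034)) for p in((317,171),(378,171),(378,233),(316,233))])
print("hub",f(g(282,261,.06)),"tip",f(g(166,282,.048)),"bar",f(g(245,270,.048)))
print("punch",f(g(205,75,.055)))
i=cv2.imread("pics/w1.png")[100:320,150:410];cv2.imwrite("pics/w1c.png",cv2.resize(i,(709,600),interpolation=cv2.INTER_CUBIC))
E
```

```text
0.2978495612254751 [0.54838792 0.09074388] [[ 0.09514769 -0.06563547]
 [-2.74105424  0.2900761 ]
 [ 1.47617002 -1.12265852]
 [ 1.16973653  0.89821789]]
[array([-55.24471838,  -6.66219273]), array([-54.56361057,  54.52035325]), array([11.00475124, 57.48716102]), array([10.26785944, -8.68478173])]
hub [ 31.18301992 -43.18896053] tip [  59.46258193 -170.97128135] bar [ 46.25184337 -84.61713816]
punch [-141.04640994 -101.60402776]
```

View pics/w1c.png

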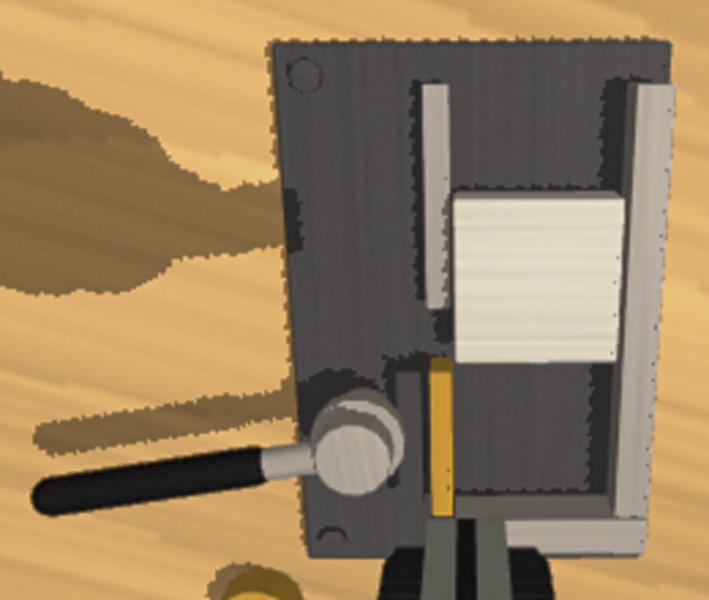

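```bash
sed -i 's/^TH=.*/TH=0.2973;t0=np.array([0.5500,0.0893])/' h.py; python3 -c "
from h import *
delta(-80,25,.04,np.pi)"
```

```text
shift mm [ 61.5  25.8 213.1] turn [ 0.0001 -0.0004 -0.0102] now fix [-18.6  -1.4] [0.5326 0.0825 0.2531] F [ 0.05  0.13 -0.55] j [ 0.74  0.35 -1.18  1.65  0.33  1.37  1.37] t 4.325
```

Request:
{"fn": "send_rows", "kwargs": {
  "series": [
    {"jaw":-1,"x":0.052,"y":0.026,"z":0,"rx":0,"ry":0,"rz":0},
    {"jaw":-1,"x":0.01,"y":0,"z":0.05,"rx":0,"ry":0,"rz":-0.01},
    {"jaw":-1,"x":0,"y":0,"z":0.06,"rx":0,"ry":0,"rz":0},
    {"jaw":-1,"x":0,"y":0,"z":0.05,"rx":0,"ry":0,"rz":0},
    {"jaw":-1,"x":0,"y":0,"z":0.01,"rx":0,"ry":0,"rz":0}
  ]
}}

```text
clock: 4.95
tcp_pos: [0.464, 0.0898, 0.0811]
tool_rot: [-0.149, 0.989, 0.0, -0.002]
force: [0.1, -0.1, 0.4]
opening: -0.002
```

```bash
python3 - <<'E'
from h import *
import cv2
from cell import optics
delta(-80,25,.04,np.pi)
f=optics.grab_frame("wrist");cv2.imwrite("pics/w2.png",f["pixels"][:,:,::-1])
f=optics.grab_frame("scene");cv2.imwrite("pics/s2.png",cv2.resize(f["pixels"][100:300,250:450,::-1],(600,600)))
E
```

```text
shift mm [-2.3 -0.7 41.1] turn [ 0.0014 -0.0044  0.0012] now fix [-82.1  25.6] [0.464  0.0898 0.0811] F [ 0.1  -0.06  0.41] j [ 0.71  0.41 -1.13  1.99  0.43  1.02  1.25] t 4.95
```

View pics/w2.png

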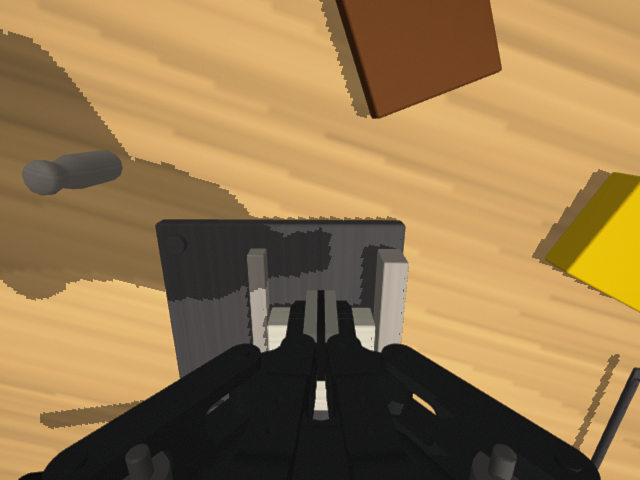

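View pics/s2.png

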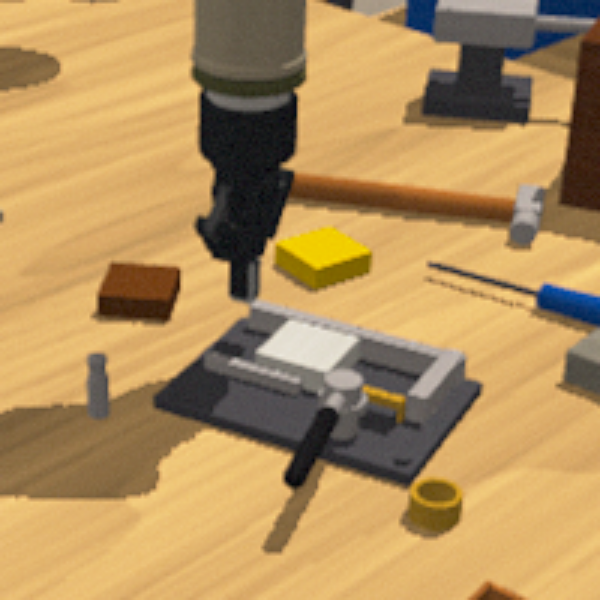

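Request:
{"fn": "send_rows", "kwargs": {
  "series": [
    {"jaw":-1,"x":0,"y":0,"z":0.03,"rx":0,"ry":0,"rz":0},
    {"jaw":-1,"x":0,"y":0,"z":0.01,"rx":0,"ry":0,"rz":0},
    {"jaw":-1,"x":0,"y":0,"z":0,"rx":0,"ry":0,"rz":0}
  ]
}}

```text
clock: 5.42
tcp_pos: [0.4664, 0.09, 0.0443]
tool_rot: [-0.149, 0.989, -0.0, 0.0]
force: [-0.6, 0.1, -0.0]
opening: 0.001
```

Request:
{"fn": "send_rows", "kwargs": {
  "series": [
    {"jaw":-1,"x":-0.004,"y":0,"z":0,"rx":0,"ry":0,"rz":0},
    {"jaw":-1,"x":-0.004,"y":0,"z":0,"rx":0,"ry":0,"rz":0},
    {"jaw":-1,"x":-0.003,"y":0,"z":0,"rx":0,"ry":0,"rz":0}
  ]
}}

```text
clock: 5.8
tcp_pos: [0.4769, 0.0933, 0.0437]
tool_rot: [-0.149, 0.989, -0.0, 0.0]
force: [-0.5, 0.3, -0.5]
opening: -0.002
```

```bash
python3 -c "
from h import *
delta(2,25,.04,np.pi)"
```

```text
shift mm [-70.7  -0.3   3.8] turn [-0.0001  0.0007  0.0017] now fix [-68.7  25.2] [0.4769 0.0933 0.0437] F [-0.55  0.34 -0.49] j [ 0.63  0.49 -1.05  1.99  0.52  0.96  1.18] t 5.8
```

Request:
{"fn": "send_rows", "kwargs": {
  "series": [
    {"jaw":-1,"x":-0.002,"y":0,"z":0.003,"rx":0,"ry":0,"rz":0},
    {"jaw":-1,"x":-0.002,"y":0,"z":0,"rx":0,"ry":0,"rz":0},
    {"jaw":-1,"x":-0.002,"y":0,"z":0,"rx":0,"ry":0,"rz":0},
    {"jaw":-1,"x":-0.002,"y":0,"z":0,"rx":0,"ry":0,"rz":0}
  ]
}}

```text
clock: 6.3
tcp_pos: [0.4838, 0.0954, 0.0402]
tool_rot: [-0.149, 0.989, -0.0, -0.0]
force: [-1.1, -0.0, -0.9]
opening: -0.001
```

Request:
{"fn": "send_rows", "kwargs": {
  "series": [
    {"jaw":-1,"x":-0.003,"y":0,"z":0,"rx":0,"ry":0,"rz":0},
    {"jaw":-1,"x":-0.003,"y":0,"z":0,"rx":0,"ry":0,"rz":0},
    {"jaw":-1,"x":-0.003,"y":0,"z":0,"rx":0,"ry":0,"rz":0},
    {"jaw":-1,"x":-0.003,"y":0,"z":0,"rx":0,"ry":0,"rz":0}
  ]
}}

```text
clock: 6.8
tcp_pos: [0.4957, 0.0991, 0.0403]
tool_rot: [-0.149, 0.989, -0.0, 0.0]
force: [-1.4, -0.9, -0.1]
opening: -0.004
```

Request:
{"fn": "send_rows", "kwargs": {
  "series": [
    {"jaw":-1,"x":-0.003,"y":0,"z":0,"rx":0,"ry":0,"rz":0},
    {"jaw":-1,"x":-0.003,"y":0,"z":0,"rx":0,"ry":0,"rz":0},
    {"jaw":-1,"x":-0.003,"y":0,"z":0,"rx":0,"ry":0,"rz":0},
    {"jaw":-1,"x":-0.003,"y":0,"z":0,"rx":0,"ry":0,"rz":0}
  ]
}}

```text
clock: 7.3
tcp_pos: [0.5071, 0.1026, 0.0403]
tool_rot: [-0.149, 0.989, -0.0, -0.0]
force: [-1.6, -0.1, 0.5]
opening: 0.005
```

```bash
python3 -c "
from h import *
delta(2,25,.04,np.pi)"
```

```text
shift mm [-39.1  -0.4   0.3] turn [-0.0001 -0.0001  0.0019] now fix [-37.1  25.3] [0.5071 0.1026 0.0403] F [-1.63 -0.1   0.47] j [ 0.56  0.55 -1.01  1.91  0.56  0.99  1.16] t 7.3
```

Request:
{"fn": "send_rows", "kwargs": {
  "series": [
    {"jaw":-1,"x":-0.003,"y":0,"z":0,"rx":0,"ry":0,"rz":0},
    {"jaw":-1,"x":-0.003,"y":0,"z":0,"rx":0,"ry":0,"rz":0},
    {"jaw":-1,"x":-0.003,"y":0,"z":0,"rx":0,"ry":0,"rz":0},
    {"jaw":-1,"x":-0.003,"y":0,"z":0,"rx":0,"ry":0,"rz":0},
    {"jaw":-1,"x":-0.003,"y":0,"z":0,"rx":0,"ry":0,"rz":0}
  ]
}}

```text
clock: 7.92
tcp_pos: [0.5215, 0.1071, 0.0403]
tool_rot: [-0.149, 0.989, -0.0, 0.0]
force: [-1.5, -1.3, 1.1]
opening: 0.002
```

Request:
{"fn": "send_rows", "kwargs": {
  "series": [
    {"jaw":-1,"x":-0.003,"y":0,"z":0,"rx":0,"ry":0,"rz":0},
    {"jaw":-1,"x":-0.003,"y":0,"z":0,"rx":0,"ry":0,"rz":0},
    {"jaw":-1,"x":-0.002,"y":0,"z":0,"rx":0,"ry":0,"rz":0},
    {"jaw":-1,"x":-0.001,"y":0,"z":0,"rx":0,"ry":0,"rz":0}
  ]
}}

```text
clock: 8.43
tcp_pos: [0.53, 0.1097, 0.0403]
tool_rot: [-0.149, 0.989, -0.0, -0.0]
force: [-2.0, -1.0, 1.4]
opening: -0.004
```

```bash
python3 - <<'E'
from h import *
import cv2
from cell import optics
delta(2,25,.04,np.pi)
f=optics.grab_frame("scene");cv2.imwrite("pics/s3.png",cv2.resize(f["pixels"][150:300,270:420,::-1],(600,600)))
E
```

```text
shift mm [-15.2  -0.4   0.3] turn [-0.0001 -0.      0.0019] now fix [-13.2  25.3] [0.53   0.1097 0.0403] F [-2.03 -1.04  1.36] j [ 0.52  0.59 -0.99  1.85  0.58  1.02  1.16] t 8.425
```

View pics/s3.png

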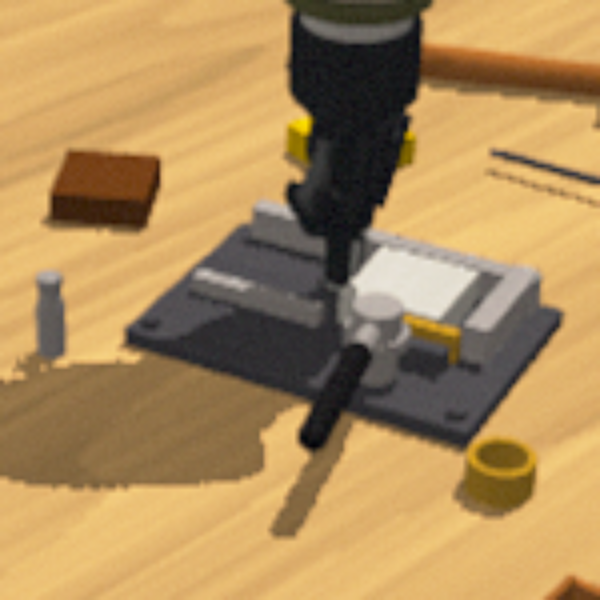

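Request:
{"fn": "send_rows", "kwargs": {
  "series": [
    {"jaw":-1,"x":-0.002,"y":0,"z":0,"rx":0,"ry":0,"rz":0},
    {"jaw":-1,"x":-0.002,"y":0,"z":0,"rx":0,"ry":0,"rz":0},
    {"jaw":-1,"x":-0.002,"y":0,"z":0,"rx":0,"ry":0,"rz":0},
    {"jaw":-1,"x":-0.002,"y":0,"z":0,"rx":0,"ry":0,"rz":0}
  ]
}}

```text
clock: 8.98
tcp_pos: [0.5376, 0.112, 0.0403]
tool_rot: [-0.149, 0.989, -0.0, -0.0]
force: [-0.9, 0.8, -0.2]
opening: -0.0
```

Request:
{"fn": "send_rows", "kwargs": {
  "series": [
    {"jaw":-1,"x":-0.001,"y":0,"z":0,"rx":0,"ry":0,"rz":0},
    {"jaw":-1,"x":-0.001,"y":0,"z":0,"rx":0,"ry":0,"rz":0}
  ]
}}

```text
clock: 9.22
tcp_pos: [0.5395, 0.1126, 0.0403]
tool_rot: [-0.149, 0.989, -0.0, -0.0]
force: [-1.9, -0.6, 1.1]
opening: -0.001
```

```bash
python3 - <<'E'
from h import *
delta(2,25,.04,np.pi)
E
```

```text
shift mm [-5.3 -0.3  0.3] turn [-0.0001 -0.      0.0019] now fix [-3.3 25.3] [0.5395 0.1126 0.0403] F [-1.9  -0.57  1.09] j [ 0.5   0.61 -0.98  1.83  0.59  1.03  1.16] t 9.225
```

Millimetre steps with force feedback now.

Request:
{"fn": "send_rows", "kwargs": {
  "series": [
    {"jaw":-1,"x":-0.001,"y":0,"z":0,"rx":0,"ry":0,"rz":0},
    {"jaw":-1,"x":-0.001,"y":0,"z":0,"rx":0,"ry":0,"rz":0}
  ]
}}

```text
clock: 9.48
tcp_pos: [0.5414, 0.1132, 0.0403]
tool_rot: [-0.149, 0.989, -0.0, 0.0]
force: [-1.1, -0.5, 0.3]
opening: -0.0
```

Request:
{"fn": "send_rows", "kwargs": {
  "series": [
    {"jaw":-1,"x":-0.001,"y":0,"z":0,"rx":0,"ry":0,"rz":0}
  ]
}}

```text
clock: 9.6
tcp_pos: [0.5423, 0.1135, 0.0403]
tool_rot: [-0.149, 0.989, -0.0, 0.0]
force: [-2.5, -0.9, 0.8]
opening: -0.001
```

Request:
{"fn": "send_rows", "kwargs": {
  "series": [
    {"jaw":-1,"x":-0.001,"y":0,"z":0,"rx":0,"ry":0,"rz":0}
  ]
}}

```text
clock: 9.72
tcp_pos: [0.5433, 0.1138, 0.0403]
tool_rot: [-0.149, 0.989, -0.0, 0.0]
force: [-0.7, -0.6, 0.9]
opening: -0.002
```

Request:
{"fn": "send_rows", "kwargs": {
  "series": [
    {"jaw":-1,"x":-0.001,"y":0,"z":0,"rx":0,"ry":0,"rz":0}
  ]
}}

```text
clock: 9.85
tcp_pos: [0.5443, 0.1141, 0.0403]
tool_rot: [-0.149, 0.989, -0.0, 0.0]
force: [-1.5, 0.4, -0.2]
opening: -0.002
```

Request:
{"fn": "send_rows", "kwargs": {
  "series": [
    {"jaw":-1,"x":-0.001,"y":0,"z":0,"rx":0,"ry":0,"rz":0}
  ]
}}

```text
clock: 9.98
tcp_pos: [0.5447, 0.1142, 0.0402]
tool_rot: [-0.149, 0.989, -0.0, -0.001]
force: [-7.3, -2.1, 6.8]
opening: 0.001
```

```bash
python3 - <<'E'
from h import *
import cv2
from cell import optics
delta(2,25,.04,np.pi)
f=optics.grab_frame("scene");cv2.imwrite("pics/s4.png",cv2.resize(f["pixels"][190:270,320:420,::-1],(800,600)))
E
```

```text
shift mm [ 0.3 -0.4  0.2] turn [-0.0002 -0.0011  0.0019] now fix [ 2.3 25.4] [0.5447 0.1142 0.0402] F [-7.33 -2.15  6.78] j [ 0.49  0.62 -0.97  1.81  0.59  1.03  1.16] t 9.975
```

View pics/s4.png

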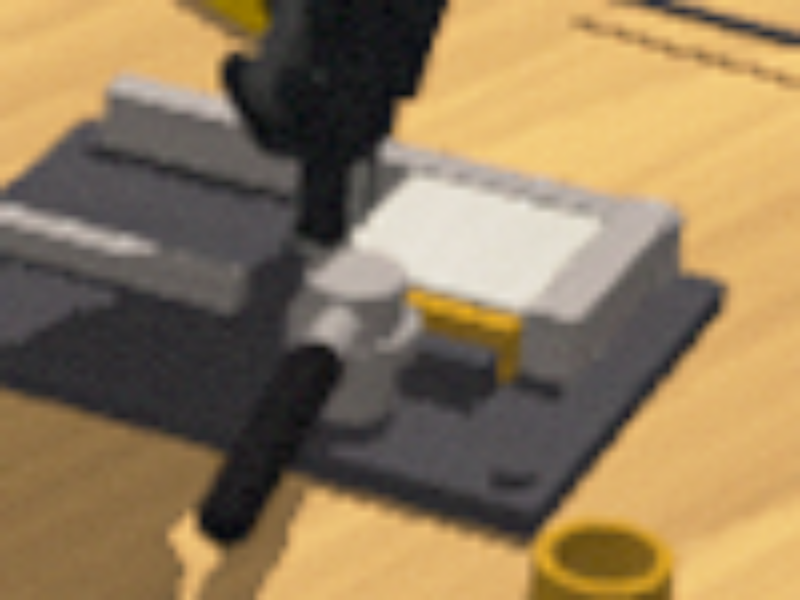

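Request:
{"fn": "send_rows", "kwargs": {
  "series": [
    {"jaw":-1,"x":0,"y":0,"z":0,"rx":0,"ry":0,"rz":0},
    {"jaw":-1,"x":0,"y":0,"z":0,"rx":0,"ry":0,"rz":0}
  ]
}}

```text
clock: 10.28
tcp_pos: [0.5448, 0.1143, 0.0402]
tool_rot: [-0.149, 0.989, -0.0, -0.0]
force: [-4.5, -1.5, 2.8]
opening: 0.001
```

Request:
{"fn": "send_rows", "kwargs": {
  "series": [
    {"jaw":-1,"x":0.005,"y":0,"z":0,"rx":0,"ry":0,"rz":0},
    {"jaw":-1,"x":0.01,"y":0,"z":-0.03,"rx":0,"ry":0,"rz":0},
    {"jaw":-1,"x":0,"y":0,"z":-0.05,"rx":0,"ry":0,"rz":0},
    {"jaw":-1,"x":0,"y":0,"z":-0.06,"rx":0,"ry":0,"rz":0},
    {"jaw":-1,"x":0,"y":0,"z":-0.06,"rx":0,"ry":0,"rz":0}
  ]
}}

```text
clock: 10.9
tcp_pos: [0.5307, 0.11, 0.2423]
tool_rot: [-0.149, 0.989, -0.0, 0.001]
force: [1.5, -0.6, 0.6]
opening: 0.001
```

```bash
python3 - <<'E'
from h import *
import cv2
from cell import optics
delta(90,-130,.16,np.pi)
f=optics.grab_frame("wrist");cv2.imwrite("pics/w5.png",f["pixels"][:,:,::-1])
E
```

```text
shift mm [-101.9 -155.6   82.4] turn [-0.0003  0.001   0.0021] now fix [-12.4  25.4] [0.5307 0.11   0.2423] F [ 1.52 -0.63  0.6 ] j [ 0.68  0.36 -1.17  1.65  0.34  1.35  1.33] t 10.9
```

View pics/w5.png

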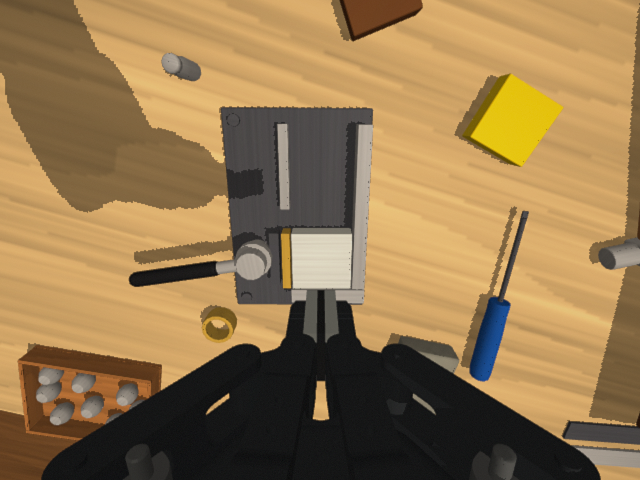

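```bash
cat >>h.py <<'E'
def P(phi,off=19,r=85):
    u=np.array([-np.sin(phi),-np.cos(phi)]);t=np.array([-np.cos(phi),np.sin(phi)])
    return np.array([40,-46])+r*u-off*t
def lev(phi,off=19,z=.052,r=85): delta(*P(phi,off,r),z,np.pi-phi)
E
python3 - <<'E'
from h import *
T=np.load("w1T.npy")
lev(-.158,29)
print(P(-.158,29))
E
```

```text
shift mm [ -89.2 -151.8  199. ] turn [-0.0021  0.0096 -0.1552] now fix [-9.5 26.4] [0.5332 0.1118 0.2499] F [3.42 2.34 6.42] j [ 0.68  0.36 -1.17  1.64  0.34  1.36  1.33] t 10.95
[  82.01296636 -125.37827573]
```

Request:
{"fn": "send_rows", "kwargs": {
  "series": [
    {"jaw":-1,"x":-0.03,"y":-0.05,"z":0,"rx":0,"ry":0,"rz":0},
    {"jaw":-1,"x":-0.03,"y":-0.05,"z":0,"rx":0,"ry":0,"rz":0},
    {"jaw":-1,"x":-0.03,"y":-0.051,"z":0,"rx":0,"ry":0,"rz":0},
    {"jaw":-1,"x":0,"y":0,"z":0.05,"rx":0,"ry":0,"rz":-0.155},
    {"jaw":-1,"x":0,"y":0,"z":0.03,"rx":0,"ry":0,"rz":0}
  ]
}}

```text
clock: 11.58
tcp_pos: [0.6613, -0.0085, 0.1578]
tool_rot: [-0.226, 0.974, 0.001, -0.0]
force: [-0.2, -0.1, 0.4]
opening: -0.003
```

```bash
python3 - <<'E'
from h import *
import cv2
from cell import optics,monitor
lev(-.158,29)
s=monitor.state()
f=optics.grab_frame("wrist");cv2.imwrite("pics/w6.png",f["pixels"][:,:,::-1])
f=optics.grab_frame("top");cv2.imwrite("pics/t6.png",cv2.resize(f["pixels"][140:300,200:360,::-1],(600,600)))
E
```

```text
shift mm [-4.400e+00 -1.000e-01  1.058e+02] turn [ 0.0012 -0.0005  0.0002] now fix [  77.8 -126.1] [ 0.6613 -0.0085  0.1578] F [-0.17 -0.07  0.4 ] j [ 0.62  0.69 -1.01  1.43  0.59  1.34  1.61] t 11.575
```

View pics/w6.png

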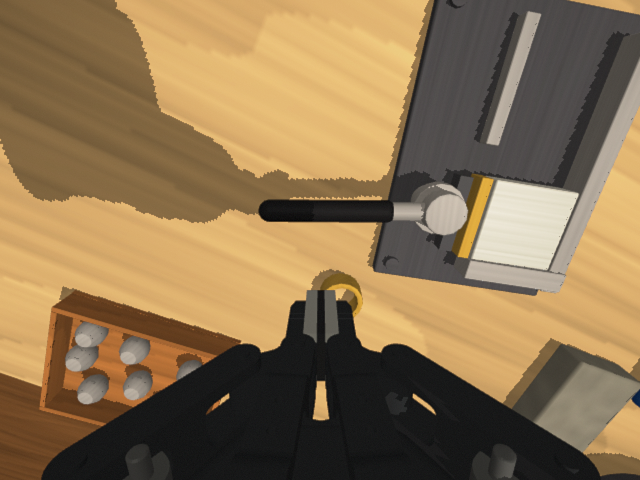

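```bash
python3 - <<'E'
from h import *
from cell import monitor,optics
s=monitor.state();R=Ro.from_quat(s["tool_rot"])
f=optics.grab_frame("wrist");Tt=np.eye(4);Tt[:3,:3]=R.as_matrix();Tt[:3,3]=s["tcp_pos"]
for n,p,z in(("bar",(325,210),.048),("tip",(260,210),.048),("barin",(392,211),.048),("hub",(447,210),.062),("ferr",(338,291),.022)):
    w=ray(*p,z,f["intrinsics"],Tt@f["hand_eye"]);print(n,(R.inv().apply(w-s["tcp_pos"])*1e3).round(1),wf(w).round(1))
print(s["tcp_pos"])
E
```

```text
bar [ 25.7   3.4 108.8] [  50.  -126.1]
tip [ 25.8 -42.3 108.7] [  57.1 -171.2]
barin [ 25.   50.6 108.9] [ 43.4 -79.3]
hub [29.3 83.9 95. ] [ 34.  -47.2]
ferr [-52.   15.1 134.5] [ 124.8 -102.3]
[ 0.65986986 -0.00837665  0.1567141 ]
```

Request:
{"fn": "send_rows", "kwargs": {
  "series": [
    {"jaw":-1,"x":-0.004,"y":0,"z":0.04,"rx":0,"ry":0,"rz":0},
    {"jaw":-1,"x":0,"y":0,"z":0.04,"rx":0,"ry":0,"rz":0},
    {"jaw":-1,"x":0,"y":0,"z":0.02,"rx":0,"ry":0,"rz":0},
    {"jaw":-1,"x":0,"y":0,"z":0.005,"rx":0,"ry":0,"rz":0},
    {"jaw":-1,"x":0,"y":0,"z":0,"rx":0,"ry":0,"rz":0}
  ]
}}

```text
clock: 12.35
tcp_pos: [0.6658, -0.0059, 0.0569]
tool_rot: [-0.225, 0.974, -0.0, 0.001]
force: [-0.2, -0.5, 0.4]
opening: 0.001
```

```bash
python3 - <<'E'
from h import *
import cv2
from cell import optics
lev(-.158,19)
f=optics.grab_frame("scene");cv2.imwrite("pics/s7.png",cv2.resize(f["pixels"][190:310,300:440,::-1],(700,600)))
E
```

```text
shift mm [10.9 -0.3  4.9] turn [-0.0008  0.0018 -0.0012] now fix [  82.8 -124.9] [ 0.6658 -0.0059  0.0569] F [-0.17 -0.48  0.35] j [ 0.58  0.79 -0.94  1.5   0.67  1.19  1.55] t 12.35
```

View pics/s7.png

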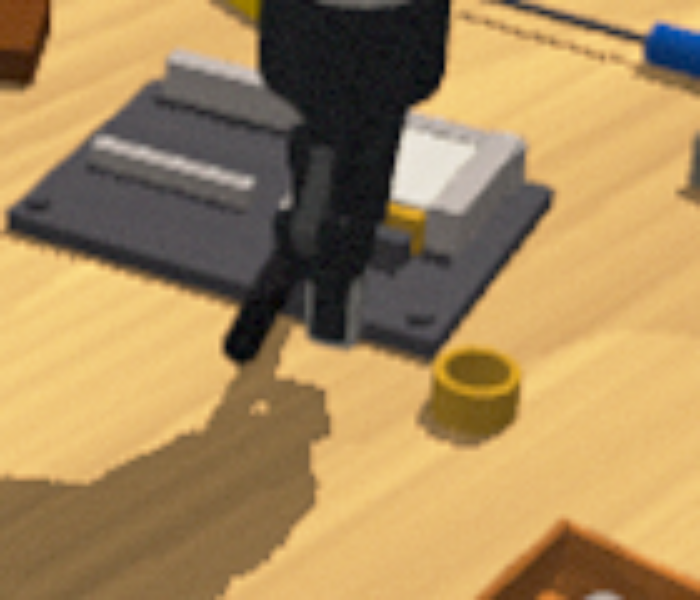

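Well placed: fingers are on the open side of the bar. Approach in small steps until contact.

Request:
{"fn": "send_rows", "kwargs": {
  "series": [
    {"jaw":-1,"x":0.002,"y":0,"z":0.004,"rx":0,"ry":0,"rz":0},
    {"jaw":-1,"x":0.002,"y":0,"z":0,"rx":0,"ry":0,"rz":0},
    {"jaw":-1,"x":0.002,"y":0,"z":0,"rx":0,"ry":0,"rz":0}
  ]
}}

```text
clock: 12.78
tcp_pos: [0.6595, -0.0089, 0.0515]
tool_rot: [-0.225, 0.974, -0.0, 0.0]
force: [0.2, 0.0, -0.3]
opening: -0.001
```

Request:
{"fn": "send_rows", "kwargs": {
  "series": [
    {"jaw":-1,"x":0.001,"y":0,"z":0,"rx":0,"ry":0,"rz":0},
    {"jaw":-1,"x":0.001,"y":0,"z":0,"rx":0,"ry":0,"rz":0}
  ]
}}

```text
clock: 13.02
tcp_pos: [0.6577, -0.0097, 0.0514]
tool_rot: [-0.225, 0.974, -0.0, 0.0]
force: [-0.5, 0.0, 0.2]
opening: 0.003
```

Request:
{"fn": "send_rows", "kwargs": {
  "series": [
    {"jaw":-1,"x":0.001,"y":0,"z":0,"rx":0,"ry":0,"rz":0},
    {"jaw":-1,"x":0.001,"y":0,"z":0,"rx":0,"ry":0,"rz":0}
  ]
}}

```text
clock: 13.28
tcp_pos: [0.6559, -0.0105, 0.0513]
tool_rot: [-0.225, 0.974, -0.0, 0.0]
force: [-0.0, 1.0, -0.5]
opening: -0.0
```

```bash
python3 -c "
from h import *
lev(-.158,19)"
```

```text
shift mm [-0.1 -0.5 -0.7] turn [-0.0001 -0.     -0.0011] now fix [  72.  -126.4] [ 0.6559 -0.0105  0.0513] F [-0.02  0.97 -0.54] j [ 0.6   0.79 -0.94  1.53  0.67  1.17  1.55] t 13.275
```

Request:
{"fn": "send_rows", "kwargs": {
  "series": [
    {"jaw":-1,"x":0.001,"y":0,"z":0,"rx":0,"ry":0,"rz":0},
    {"jaw":-1,"x":0.001,"y":0,"z":0,"rx":0,"ry":0,"rz":0}
  ]
}}

```text
clock: 13.52
tcp_pos: [0.6549, -0.011, 0.0517]
tool_rot: [-0.225, 0.974, 0.0, 0.001]
force: [3.7, 2.1, -1.0]
opening: -0.003
```

Request:
{"fn": "send_rows", "kwargs": {
  "series": [
    {"jaw":-1,"x":0.0021,"y":-0.0004,"z":0,"rx":0,"ry":0,"rz":0.025},
    {"jaw":-1,"x":0.0021,"y":-0.0004,"z":0,"rx":0,"ry":0,"rz":0.025}
  ]
}}

```text
clock: 13.78
tcp_pos: [0.6514, -0.0136, 0.0517]
tool_rot: [-0.2, 0.98, 0.0, 0.001]
force: [4.3, 2.4, -1.6]
opening: -0.002
```

Request:
{"fn": "send_rows", "kwargs": {
  "series": [
    {"jaw":-1,"x":0.0043,"y":-0.0008,"z":0,"rx":0,"ry":0,"rz":0.05},
    {"jaw":-1,"x":0.0043,"y":-0.0008,"z":0,"rx":0,"ry":0,"rz":0.05}
  ]
}}

```text
clock: 14.02
tcp_pos: [0.644, -0.0182, 0.0517]
tool_rot: [-0.151, 0.989, 0.0, 0.001]
force: [5.5, 2.8, -1.9]
opening: 0.003
```

```bash
python3 -c "
from h import *
lev(-.008,19)"
```

```text
shift mm [-1.3 -0.5 -0.3] turn [ 0.      0.0022 -0.0026] now fix [  58.4 -130.3] [ 0.644  -0.0182  0.0517] F [ 5.47  2.78 -1.88] j [ 0.61  0.75 -0.93  1.57  0.64  1.15  1.42] t 14.025
```

Request:
{"fn": "send_rows", "kwargs": {
  "series": [
    {"jaw":-1,"x":0.00685,"y":-0.00125,"z":0,"rx":0,"ry":0,"rz":0.08},
    {"jaw":-1,"x":0.00685,"y":-0.00125,"z":0,"rx":0,"ry":0,"rz":0.08},
    {"jaw":-1,"x":0.00685,"y":-0.00125,"z":0,"rx":0,"ry":0,"rz":0.08}
  ]
}}

```text
clock: 14.4
tcp_pos: [0.6248, -0.0262, 0.0517]
tool_rot: [-0.031, 1.0, 0.0, 0.001]
force: [5.4, 3.7, -1.4]
opening: -0.002
```

```bash
python3 -c "
from h import *
lev(.232,19)"
```

```text
shift mm [-1.4 -0.4 -0.3] turn [ 0.0008  0.0023 -0.0034] now fix [  37.7 -132.4] [ 0.6248 -0.0262  0.0517] F [ 5.36  3.74 -1.43] j [ 0.63  0.7  -0.9   1.62  0.6   1.11  1.21] t 14.4
```

Tracks well. Continue.

Request:
{"fn": "send_rows", "kwargs": {
  "series": [
    {"jaw":-1,"x":0.00685,"y":-0.00125,"z":0,"rx":0,"ry":0,"rz":0.08},
    {"jaw":-1,"x":0.00685,"y":-0.00125,"z":0,"rx":0,"ry":0,"rz":0.08},
    {"jaw":-1,"x":0.00685,"y":-0.00125,"z":0,"rx":0,"ry":0,"rz":0.08},
    {"jaw":-1,"x":0.00685,"y":-0.00125,"z":0,"rx":0,"ry":0,"rz":0.08}
  ]
}}

```text
clock: 14.9
tcp_pos: [0.5975, -0.0296, 0.0519]
tool_rot: [0.129, 0.992, 0.001, 0.001]
force: [6.6, 1.6, -2.1]
opening: -0.001
```

```bash
python3 - <<'E'
from h import *
import cv2
from cell import optics
lev(.552,19)
f=optics.grab_frame("wrist");cv2.imwrite("pics/w8.png",f["pixels"][:,:,::-1])
E
```

```text
shift mm [-1.3 -0.1 -0.1] turn [ 0.0016  0.0024 -0.0034] now fix [  10.6 -127.6] [ 0.5975 -0.0296  0.0519] F [ 6.65  1.59 -2.11] j [ 0.63  0.63 -0.86  1.7   0.53  1.06  0.92] t 14.9
```

View pics/w8.png

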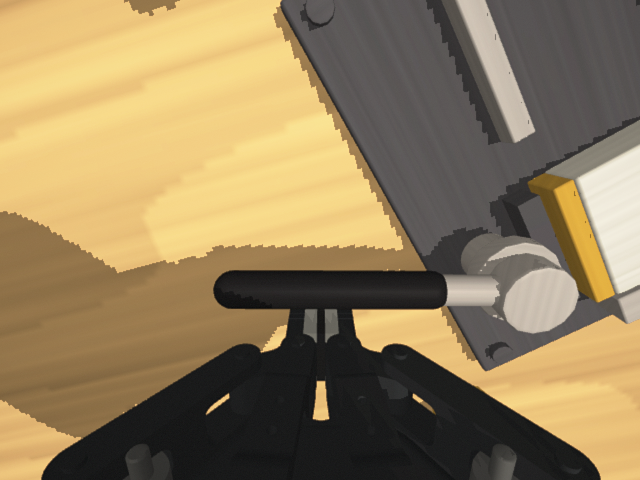

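Request:
{"fn": "send_rows", "kwargs": {
  "series": [
    {"jaw":-1,"x":0.00685,"y":-0.00125,"z":0,"rx":0,"ry":0,"rz":0.08},
    {"jaw":-1,"x":0.00685,"y":-0.00125,"z":0,"rx":0,"ry":0,"rz":0.08},
    {"jaw":-1,"x":0.00685,"y":-0.00125,"z":0,"rx":0,"ry":0,"rz":0.08},
    {"jaw":-1,"x":0.00685,"y":-0.00125,"z":0,"rx":0,"ry":0,"rz":0.08}
  ]
}}

```text
clock: 15.45
tcp_pos: [0.5705, -0.0249, 0.0519]
tool_rot: [0.285, 0.959, 0.0, 0.001]
force: [6.1, -1.1, -0.7]
opening: -0.002
```

Request:
{"fn": "send_rows", "kwargs": {
  "series": [
    {"jaw":-1,"x":0.00685,"y":-0.00125,"z":0,"rx":0,"ry":0,"rz":0.08},
    {"jaw":-1,"x":0.00685,"y":-0.00125,"z":0,"rx":0,"ry":0,"rz":0.08},
    {"jaw":-1,"x":0.00685,"y":-0.00125,"z":0,"rx":0,"ry":0,"rz":0.08}
  ]
}}

```text
clock: 15.82
tcp_pos: [0.552, -0.0157, 0.0519]
tool_rot: [0.398, 0.918, 0.0, 0.001]
force: [6.8, -1.7, -2.1]
opening: -0.003
```

```bash
python3 -c "
from h import *
lev(1.112,19)"
```

```text
shift mm [-0.2  1.1 -0.1] turn [ 0.0017  0.0023 -0.0032] now fix [ -28.9 -101. ] [ 0.552  -0.0157  0.0519] F [ 6.76 -1.69 -2.09] j [ 0.59  0.5  -0.78  1.83  0.42  0.98  0.39] t 15.825
```

Request:
{"fn": "send_rows", "kwargs": {
  "series": [
    {"jaw":-1,"x":0.0034,"y":-0.0006,"z":0,"rx":0,"ry":0,"rz":0.04},
    {"jaw":-1,"x":0.0034,"y":-0.0006,"z":0,"rx":0,"ry":0,"rz":0.04},
    {"jaw":-1,"x":0.0034,"y":-0.0006,"z":0,"rx":0,"ry":0,"rz":0.04},
    {"jaw":-1,"x":0.0034,"y":-0.0006,"z":0,"rx":0,"ry":0,"rz":0.04}
  ]
}}

```text
clock: 16.32
tcp_pos: [0.5412, -0.0073, 0.0518]
tool_rot: [0.469, 0.883, -0.0, 0.001]
force: [4.2, -3.2, -0.5]
opening: 0.0
```

Request:
{"fn": "send_rows", "kwargs": {
  "series": [
    {"jaw":-1,"x":0.0017,"y":-0.0003,"z":0,"rx":0,"ry":0,"rz":0.02},
    {"jaw":-1,"x":0.0009,"y":-0.0001,"z":0,"rx":0,"ry":0,"rz":0.01},
    {"jaw":-1,"x":0.0009,"y":-0.0001,"z":0,"rx":0,"ry":0,"rz":0.01}
  ]
}}

```text
clock: 16.7
tcp_pos: [0.5387, -0.0049, 0.0517]
tool_rot: [0.486, 0.874, -0.0, 0.001]
force: [3.8, -2.9, -0.5]
opening: -0.0
```

```bash
python3 - <<'E'
from h import *
import cv2
from cell import optics
lev(1.312,19)
f=optics.grab_frame("wrist");cv2.imwrite("pics/w9.png",f["pixels"][:,:,::-1])
E
```

```text
shift mm [ 0.4  1.2 -0.3] turn [ 0.0004  0.002  -0.0012] now fix [-38.4 -86.8] [ 0.5387 -0.0049  0.0517] F [ 3.8  -2.88 -0.55] j [ 0.56  0.47 -0.76  1.86  0.39  0.96  0.19] t 16.7
```

View pics/w9.png

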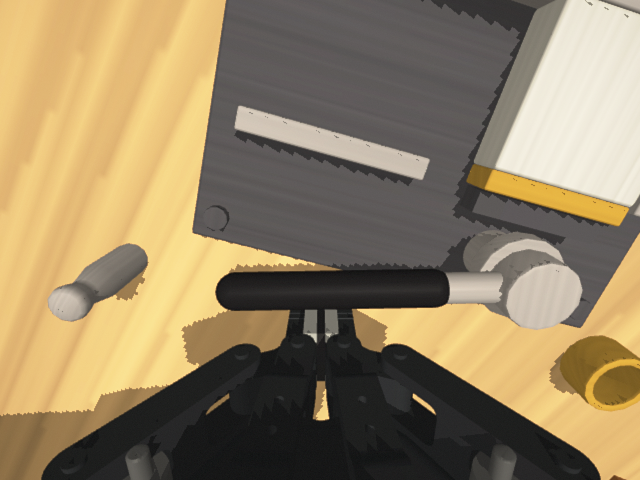

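Request:
{"fn": "send_rows", "kwargs": {
  "series": [
    {"jaw":-1,"x":0.0009,"y":-0.0001,"z":0,"rx":0,"ry":0,"rz":0.01},
    {"jaw":-1,"x":0.0009,"y":-0.0001,"z":0,"rx":0,"ry":0,"rz":0.01},
    {"jaw":-1,"x":0.0009,"y":-0.0001,"z":0,"rx":0,"ry":0,"rz":0.01}
  ]
}}

```text
clock: 17.12
tcp_pos: [0.5368, -0.0028, 0.0515]
tool_rot: [0.5, 0.866, -0.0, 0.001]
force: [3.7, -3.9, -0.1]
opening: -0.001
```

Request:
{"fn": "send_rows", "kwargs": {
  "series": [
    {"jaw":-1,"x":0.0009,"y":-0.0001,"z":0,"rx":0,"ry":0,"rz":0.01},
    {"jaw":-1,"x":0.0009,"y":-0.0001,"z":0,"rx":0,"ry":0,"rz":0.01}
  ]
}}

```text
clock: 17.38
tcp_pos: [0.5356, -0.0014, 0.0515]
tool_rot: [0.508, 0.861, -0.001, 0.001]
force: [2.9, -4.0, 0.4]
opening: -0.002
```

Request:
{"fn": "send_rows", "kwargs": {
  "series": [
    {"jaw":-1,"x":0.0009,"y":-0.0001,"z":0,"rx":0,"ry":0,"rz":0.01}
  ]
}}

```text
clock: 17.5
tcp_pos: [0.535, -0.0008, 0.0515]
tool_rot: [0.512, 0.859, -0.001, 0.001]
force: [2.9, -4.4, 0.5]
opening: -0.0
```

Request:
{"fn": "send_rows", "kwargs": {
  "series": [
    {"jaw":-1,"x":0.0009,"y":-0.0001,"z":0,"rx":0,"ry":0,"rz":0.01}
  ]
}}

```text
clock: 17.62
tcp_pos: [0.5344, -0.0001, 0.0514]
tool_rot: [0.517, 0.856, -0.001, 0.001]
force: [2.2, -5.3, 0.2]
opening: -0.003
```

Request:
{"fn": "send_rows", "kwargs": {
  "series": [
    {"jaw":-1,"x":0.0009,"y":-0.0001,"z":0,"rx":0,"ry":0,"rz":0.01}
  ]
}}

```text
clock: 17.75
tcp_pos: [0.5338, 0.0006, 0.0514]
tool_rot: [0.521, 0.854, -0.001, 0.0]
force: [1.7, -5.3, 1.1]
opening: -0.003
```

Request:
{"fn": "send_rows", "kwargs": {
  "series": [
    {"jaw":-1,"x":0.0006,"y":-0.0001,"z":0,"rx":0,"ry":0,"rz":0.007},
    {"jaw":-1,"x":0.0006,"y":-0.0001,"z":0,"rx":0,"ry":0,"rz":0.007}
  ]
}}

```text
clock: 18.0
tcp_pos: [0.533, 0.0016, 0.0514]
tool_rot: [0.527, 0.85, -0.001, 0.0]
force: [2.1, -6.0, 1.4]
opening: -0.002
```

Request:
{"fn": "send_rows", "kwargs": {
  "series": [
    {"jaw":-1,"x":0.0006,"y":-0.0001,"z":0,"rx":0,"ry":0,"rz":0.007},
    {"jaw":-1,"x":0.0006,"y":-0.0001,"z":0,"rx":0,"ry":0,"rz":0.007}
  ]
}}

```text
clock: 18.25
tcp_pos: [0.5323, 0.0025, 0.0514]
tool_rot: [0.533, 0.846, -0.001, 0.0]
force: [2.2, -5.9, 0.3]
opening: -0.006
```

Request:
{"fn": "send_rows", "kwargs": {
  "series": [
    {"jaw":-1,"x":0.0006,"y":-0.0001,"z":0,"rx":0,"ry":0,"rz":0.007},
    {"jaw":-1,"x":0.0006,"y":-0.0001,"z":0,"rx":0,"ry":0,"rz":0.007}
  ]
}}

```text
clock: 18.5
tcp_pos: [0.5318, 0.003, 0.0514]
tool_rot: [0.539, 0.842, -0.001, 0.001]
force: [2.9, -7.0, 1.1]
opening: -0.003
```

Request:
{"fn": "send_rows", "kwargs": {
  "series": [
    {"jaw":-1,"x":0.0004,"y":0,"z":0,"rx":0,"ry":0,"rz":0}
  ]
}}

```text
clock: 18.62
tcp_pos: [0.5317, 0.0031, 0.0514]
tool_rot: [0.539, 0.842, -0.001, 0.001]
force: [3.1, -7.6, 0.8]
opening: 0.0
```

```bash
python3 - <<'E'
from h import *
from cell import monitor
s=monitor.state();print(Ro.from_quat(s["tool_rot"]).inv().apply(s["force"]),s["tcp_pos"],s["ft_torque"])
lev(1.43)
E
```

```text
[-8.21715692 -0.36393645 -0.75968592] [0.53174919 0.00308831 0.05144407] [-1.68272943 -0.63570778  0.04048933]
shift mm [ 0.2  1.2 -0.6] turn [-0.001   0.0028 -0.0059] now fix [-42.7 -77.1] [0.5317 0.0031 0.0514] F [ 3.11 -7.61  0.78] j [ 0.54  0.45 -0.74  1.88  0.37  0.95  0.06] t 18.625
```

Request:
{"fn": "send_rows", "kwargs": {
  "series": [
    {"jaw":-1,"x":0.0005,"y":0,"z":0,"rx":0,"ry":0,"rz":0}
  ]
}}

```text
clock: 18.75
tcp_pos: [0.5317, 0.0033, 0.0515]
tool_rot: [0.539, 0.842, -0.001, 0.001]
force: [3.6, -9.7, 1.4]
opening: 0.001
```

Request:
{"fn": "send_rows", "kwargs": {
  "series": [
    {"jaw":-1,"x":0.0005,"y":0,"z":0,"rx":0,"ry":0,"rz":0}
  ]
}}

```text
clock: 18.88
tcp_pos: [0.5316, 0.0034, 0.0515]
tool_rot: [0.539, 0.842, -0.001, 0.001]
force: [3.6, -10.5, 0.5]
opening: -0.001
```

Request:
{"fn": "send_rows", "kwargs": {
  "series": [
    {"jaw":-1,"x":0.0007,"y":0,"z":0,"rx":0,"ry":0,"rz":0}
  ]
}}

```text
clock: 19.0
tcp_pos: [0.5314, 0.0037, 0.0516]
tool_rot: [0.539, 0.842, -0.001, 0.001]
force: [4.5, -11.1, 0.1]
opening: -0.001
```

Request:
{"fn": "send_rows", "kwargs": {
  "series": [
    {"jaw":-1,"x":0.0007,"y":0,"z":0,"rx":0,"ry":0,"rz":0}
  ]
}}

```text
clock: 19.12
tcp_pos: [0.5313, 0.0039, 0.0516]
tool_rot: [0.539, 0.842, -0.001, 0.002]
force: [6.0, -13.2, -0.4]
opening: -0.002
```

```bash
python3 - <<'E'
from h import *
import cv2
from cell import optics
lev(1.43)
f=optics.grab_frame("wrist");cv2.imwrite("pics/w10.png",f["pixels"][:,:,::-1])
E
```

```text
shift mm [-0.8  1.3 -0.4] turn [-0.0007  0.0044 -0.007 ] now fix [-42.9 -76.2] [0.5313 0.0039 0.0516] F [  5.97 -13.22  -0.37] j [ 0.53  0.44 -0.74  1.88  0.37  0.95  0.06] t 19.125
```

View pics/w10.png

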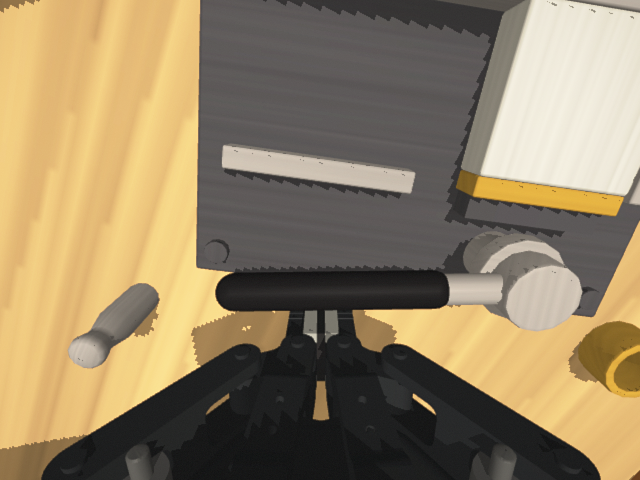

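Request:
{"fn": "send_rows", "kwargs": {
  "series": [
    {"jaw":-1,"x":0.0002,"y":0,"z":0,"rx":0,"ry":0,"rz":0},
    {"jaw":-1,"x":0,"y":0,"z":0,"rx":0,"ry":0,"rz":0},
    {"jaw":-1,"x":0,"y":0,"z":0,"rx":0,"ry":0,"rz":0}
  ]
}}

```text
clock: 19.55
tcp_pos: [0.5313, 0.0039, 0.0516]
tool_rot: [0.54, 0.842, -0.002, 0.002]
force: [5.6, -12.0, 0.0]
opening: -0.001
```

Request:
{"fn": "send_rows", "kwargs": {
  "series": [
    {"jaw":-1,"x":0,"y":0,"z":0,"rx":0,"ry":0,"rz":0},
    {"jaw":-1,"x":0,"y":0,"z":0,"rx":0,"ry":0,"rz":0},
    {"jaw":-1,"x":0,"y":0,"z":0,"rx":0,"ry":0,"rz":0}
  ]
}}

```text
clock: 19.92
tcp_pos: [0.5313, 0.0039, 0.0516]
tool_rot: [0.54, 0.842, -0.001, 0.002]
force: [4.0, -13.3, -0.0]
opening: -0.002
```

```bash
python3 - <<'E'
from h import *
from cell import monitor
s=monitor.state();print(Ro.from_quat(s["tool_rot"]).inv().apply(s["force"]),s["tcp_pos"])
E
```

```text
[-13.7903862   -1.92470308   0.0917893 ] [0.53129421 0.00390465 0.05163139]
```

Request:
{"fn": "send_rows", "kwargs": {
  "series": [
    {"jaw":-1,"x":0.0005,"y":0,"z":0,"rx":0,"ry":0,"rz":0},
    {"jaw":-1,"x":0,"y":0,"z":0,"rx":0,"ry":0,"rz":0},
    {"jaw":-1,"x":0,"y":0,"z":0,"rx":0,"ry":0,"rz":0},
    {"jaw":-1,"x":0,"y":0,"z":0,"rx":0,"ry":0,"rz":0},
    {"jaw":-1,"x":0,"y":0,"z":0,"rx":0,"ry":0,"rz":0}
  ]
}}

```text
clock: 20.55
tcp_pos: [0.5312, 0.0041, 0.0517]
tool_rot: [0.54, 0.842, -0.002, 0.002]
force: [5.9, -13.4, 0.0]
opening: -0.002
```

```bash
python3 - <<'E'
from h import *
from cell import monitor
s=monitor.state();print(Ro.from_quat(s["tool_rot"]).inv().apply(s["force"]),s["tcp_pos"])
E
```

```text
[-14.68214048  -0.20512773   0.0530318 ] [0.53117239 0.00411961 0.05165353]
```

Request:
{"fn": "send_rows", "kwargs": {
  "series": [
    {"jaw":-1,"x":-0.004,"y":0,"z":0,"rx":0,"ry":0,"rz":0},
    {"jaw":-1,"x":-0.01,"y":0,"z":0,"rx":0,"ry":0,"rz":0},
    {"jaw":-1,"x":-0.01,"y":0,"z":0,"rx":0,"ry":0,"rz":0},
    {"jaw":-1,"x":0,"y":0,"z":-0.04,"rx":0,"ry":0,"rz":0},
    {"jaw":-1,"x":0,"y":0,"z":-0.06,"rx":0,"ry":0,"rz":0}
  ]
}}

```text
clock: 21.18
tcp_pos: [0.5391, -0.014, 0.1511]
tool_rot: [0.539, 0.843, -0.001, -0.002]
force: [1.8, -0.6, -0.1]
opening: 0.001
```

Request:
{"fn": "send_rows", "kwargs": {
  "series": [
    {"jaw":-1,"x":0,"y":0,"z":-0.06,"rx":0,"ry":0,"rz":0},
    {"jaw":-1,"x":0,"y":0,"z":-0.05,"rx":0,"ry":0,"rz":0},
    {"jaw":-1,"x":0,"y":0,"z":0,"rx":0,"ry":0,"rz":0},
    {"jaw":-1,"x":0,"y":0,"z":0,"rx":0,"ry":0,"rz":0}
  ]
}}

```text
clock: 21.68
tcp_pos: [0.5399, -0.0139, 0.2605]
tool_rot: [0.539, 0.842, -0.0, -0.0]
force: [-0.5, -0.3, -0.4]
opening: -0.003
```

```bash
python3 - <<'E'
from h import *
import cv2
from cell import optics,monitor
s=monitor.state();print(s["tcp_pos"],s["force"],s["clock"])
R=Ro.from_quat(s["tool_rot"]);Tt=np.eye(4);Tt[:3,:3]=R.as_matrix();Tt[:3,3]=s["tcp_pos"];np.save("w11T.npy",Tt)
f=optics.grab_frame("wrist");cv2.imwrite("pics/w11.png",f["pixels"][:,:,::-1])
f=optics.grab_frame("top");cv2.imwrite("pics/t11.png",f["pixels"][:,:,::-1])
E
```

```text
[ 0.5398765  -0.01387248  0.26052928] [-0.4819421  -0.32368159 -0.38179898] 21.675
```

View pics/w11.png

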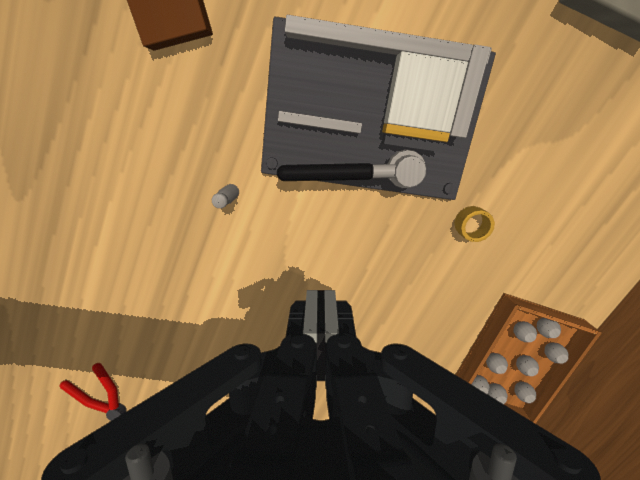

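View pics/t11.png

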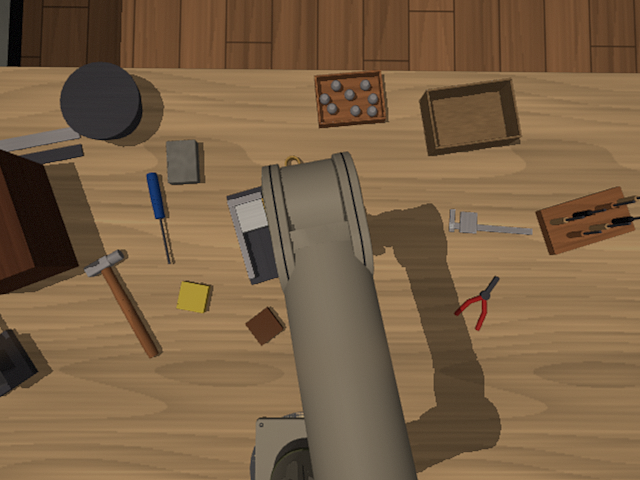

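```bash
python3 - <<'E'
from h import *
import cv2
from cell import optics
Tt=np.load("w11T.npy")
HE=np.array([[-4.19782625e-04,-9.44414304e-01,-3.28757428e-01,8.49222290e-02],[9.99999908e-01,-3.67371910e-04,-2.21535071e-04,-2.69340812e-04],[8.84446452e-05,-3.28757491e-01,9.44414371e-01,-1.19885940e-01],[0,0,0,1]])
K2=np.array([[334.696,0,320.515],[0,334.696,237.554],[0,0,1]])
g=lambda u,v,z:wf(ray(u,v,z,K2,Tt@HE))
print("block",[g(*p,.034).round(1) for p in((399,51),(468,59),(386,124),(452,132))])
print("plate",[g(*p,.012).round(1) for p in((274,15),(494,52),(456,199),(262,174))])
a,b=g(282,173,.048),g(370,171,.048);d=a-b;print(a,b,"phi",np.arctan2(-d[0],-d[1]))
print("punch",g(218,202,.055),"ferr",g(473,222,.022))
i=cv2.imread("pics/w11.png")[0:220,250:510];cv2.imwrite("pics/w11c.png",cv2.resize(i,(709,600),interpolation=cv2.INTER_CUBIC))
E
```

```text
block [array([11.3, 58.3]), array([75.8, 60.5]), array([12.1, -5.6]), array([78.1, -4.2])]
plate [array([-108.3,   76.5]), array([107.4,  74.4]), array([109.6, -72.8]), array([-107.9,  -74.3])]
[-82.97712641 -64.58016853] [  2.59513872 -50.95932229] phi 1.4129469321752344
punch [-142.5193412 -100.5006732] ferr [130.93850239 -93.98641081]
```

View pics/w11c.png

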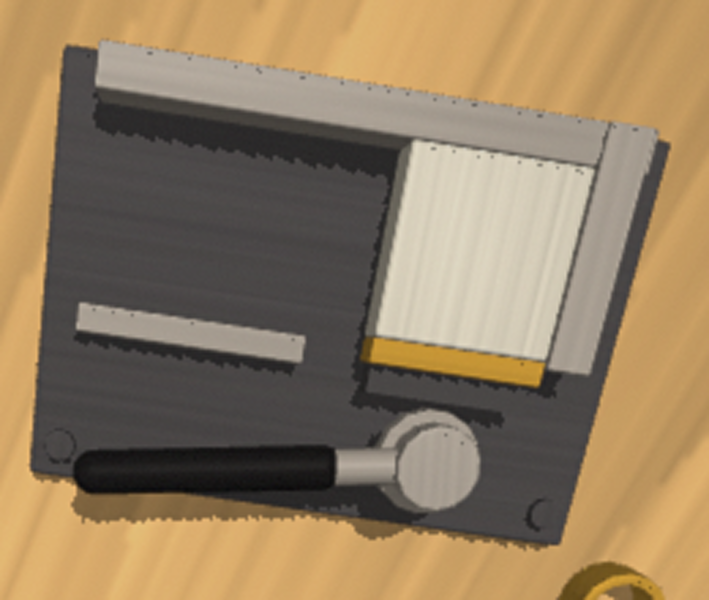

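```bash
python3 -c "
from cell import bot
print(bot.close_job())"
```

```text
the job is handed in; nothing more can be done
None
```

I slid the aluminium block home against the end stop and swung the lever to its end stop. I then leaned on the lever, backed off, lifted clear and handed the job in at about 22 s. No verdict is reported, so the results below are my own checks.

- **Block:** the contact force jumped to about 8 N sideways (about 10 N with the vertical part) when the block reached the end stop. The last wrist picture shows it flush there, with its faces at about 11.5 and 77 mm in the fixture frame, so its centre is at about 44–45 mm.
- **Lever:** it stopped at about 1.42 rad past the fixture's -y, inside the given 1.40–1.74 rad. I leaned on it with about 14–15 N for well over half a second and it did not move. The highest push I read on the handle was about 14.7 N.
- **Clamping:** the brass pad lies against the block in the picture. I could not measure its force or the jaw's position. The lever's total travel of about 1.58 rad fits the jaw's 6 mm.
- **Other bench things:** I never touched them. The punch and ferrule measure where they were to within camera error, with the ferrule reading 3–6 mm different between views. The rest look unmoved in the top view.
- **Disagreement:** the two camera fits of the fixture's position differed by about 3 mm, so I used their average. Contact on the block came where that predicted. Contact on the bar came within about 1 mm of the prediction.

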